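# Clear the bottle off the spring gauge, then draw the gauge to its marker

### The job

The spring gauge needs its daily check, but somebody has left a bottle on its bed in the way of the slide. Move that bottle into the white tray and stand it upright there without dropping it; then draw the gauge's slide out until its paddle stands in line with the marker on the edge of the bed, keep it there for a second, and ease it back fully home without letting it snap. Leave everything else as it stands.

Things in the scene. Friction and masses are not known exactly. Their poses are not given: they have to be found in the camera images.
- gauge: Spring gauge, fixed: a bed plate 330 x 130 mm, 12 mm thick, with a grey housing (100 x 90 mm, top at 75 mm, face at x = +80 mm, its rear at +180 mm) on one end, and a slide. Origin: on the bench, below the paddle when home. x along the bed from its open end (-150 mm) to the housing end (+180 mm), z up. The slide is drawn to -x.
- slide (a joint): How far the slide is drawn out of the housing, m: 0 fully home, stop at 0.11. A spring pulls it home: about 2 N at 0 plus 1 N for each further 10 mm, damped; let go when drawn out, it snaps back.
- paddle (a point): Middle of the slide's paddle, 80 mm above the bench. Paddle: upright steel plate 8 mm thick (gauge x), 70 wide (y), 44 to 92 mm above the bench, on a block 40 x 50 mm (12 to 44 mm up). A 12 mm rod 30 mm up runs from it into the housing. Gap from paddle to housing, when home: 76 mm; closed fingers can reach down behind the paddle and draw it, or it can be pinched.
- marker: Marker, fixed on the bed's +y edge (54 mm off its middle line), 55 to 85 mm before the paddle's home place: upright steel plate 8 mm thick (x), 18 wide, top 86 mm above the bench, on a 22 mm foot. Origin: middle of the foot's underside; axes as the gauge's. The paddle passes beside it and is in line when both plates have the same x in the gauge's frame.
- bottle: An upright amber bottle with a blue screw cap, 138 mm high; body 64 mm across up to 90 mm height, neck 40 mm across, cap 48 mm across from 108 to 138 mm. 0.25 to 0.5 kg. Origin: centre of its underside, z up. It stands on the bed of the gauge in front of the paddle (on the open side), in the slide's way, and is to be moved.
- tray: The shallow white tray on the bench, fixed: 240 (x) x 140 (y) mm outside, 24 mm high, walls and floor 5 mm. Origin: centre of its underside, z up. It stands on one side of the gauge or the other. A bottle already stands near its +x end, the -x half is free.
- mate: An upright amber bottle with a blue screw cap, 138 mm high; body 64 mm across up to 90 mm height, neck 40 mm across, cap 48 mm across from 108 to 138 mm. 0.25 to 0.5 kg. Origin: centre of its underside, z up. It already stands in the tray and stays there.
- rack: White vial rack with vials, fixed, 210 (x) x 100 (y) mm, 67 mm high, on the other side of the gauge. Origin: centre of its underside.
- cap: A loose blue cap, 44 mm across, 24 mm high, lying on the housing of the gauge. Origin: centre of its underside. Leave alone.

How it is judged:
By the outcome, as a careful person would: the job done as asked, in the order asked, and still so for the second after the job is handed in, with the robot touching nothing.
It also fails if it takes over 58 s, if anything falls off the work surface, if the arm or the gripper's body presses on something with over 40 N, if the wrist force passes 120 N, or if a joint passes its speed limit or range.

### The arm

A 6-joint arm with a two-finger parallel gripper is mounted at the origin on the work surface. World frame = base frame: x ahead of the robot, y to its left, z up, the work surface at z = 0. Lengths are in m, angles in rad, forces in N, time in s.
With the tool pointing down it reaches from about 0.35 to 0.975 m from the base axis. Payload 7.1 kg.
Tool frame: the origin (TCP) lies midway between the tips of the shut fingers; the grasp point (between the pads) lies 19 mm behind it; z points along the fingers, y is the line along which they close (so a half turn about z gives the same grasp; the last joint's range is limited). The gripper opens to 88 mm and grips with 3 to 60 N. Pads are 20 mm wide; open, the fingers measure 115 mm over their backs; the gripper's body (75 mm by 178 mm) begins 61 mm behind the grasp point.
Start: joints at [-0.019, 0.423, 1.63, -0, 1.089, -0.019], TCP at [0.625, 0, 0.223] pointing down, gripper open.
Joint ranges: [-3, 3], [-0.9, 2.11], [0.09, 2.58], [-1.31, 4.45], [0.11, 2.69], [-2.54, 2.54]. Speed limits (rad/s): [2.39, 2.39, 3.01, 3.14, 3.14, 3.14].

### API

Orientations are given as a unit quaternion [w, x, y, z].
In Python, from station import move_pose, movel, movej, command_gripper, wait, inverse_kinematics, read_camera, camera_info, MotionError, job_done, get_time, get_joint_pos, get_qvel, get_effort, get_tcp_pos, get_ee_rot, get_ft_force, get_ft_torque, get_grip_width, get_finger_force gives the robot as it stands. Calls block until the motion is done:
- move_pose(position, orientation): joint-space move of the TCP to a pose.
- movel(position, frame=None, v=0.15, until_force=None): straight line of the TCP; frame=None keeps the orientation; v is the mean speed in m/s. With until_force (N) it stops when the force on the tool has changed by that much, and returns True; else False.
- movej(angles): joint-space move.
- command_gripper(opening): opening from 0.0 (shut) to 1.0 (fully open); the grip force is fixed at half the most; returns when the fingers have stopped.
- wait(seconds).
- inverse_kinematics(position, orientation): joint angles nearest the present ones, or None.
- read_camera(name): name is "scene" or "side" or "wrist"; returns the picture (400x640x3 uint8, red, green, blue); there is no depth.
- camera_info(name): a dict with "intrinsics" (3x3 intrinsics, pixels), "dist" ([k1, k2, p1, p2, k3] as OpenCV has them; the pictures are not rectified), "T" (4x4, takes a point from camera to world coordinates); the wrist camera has in their place "tool_from_camera" (4x4, takes a point from camera to tool coordinates, whose origin is the TCP and whose axes are the flange's). Camera axes: x right, y up, looking along -z (the intrinsics and any distortion apply to the point x, -y, -z); pixel columns grow to the right and rows downward; lengths in m; the calibration is good to about 2 mm. A picture is of the moment at which its call begins: read the wrist's pose just before it. camera_info takes no time and is no camera call.
A pose or a line that the arm cannot do raises MotionError and nothing moves.
- job_done(): hands the job in; it is judged then, once.
Readings, each from a call of its own:
- get_time(): time.
- get_joint_pos(): joint angles.
- get_qvel(): joint speeds.
- get_effort(): joint torques, N m.
- get_tcp_pos(): TCP position.
- get_ee_rot(): TCP orientation.
- get_ft_force(): force on the tool from outside, world axes, zero at the start.
- get_ft_torque(): the same for the moment, N m.
- get_grip_width(): opening from 0.0 (shut) to 1.0 (fully open).
- get_finger_force(): force on a finger pad.
Only numpy, scipy, OpenCV 4.12 (cv2) and the standard library are available. Lean on these libraries where they do the work, as an engineer would, in place of code of your own. Each camera call takes 0.05 s, during which the arm holds its last target. There are 200 camera calls.

## Working session

There is one attempt and no reset: what is moved stays moved. The work goes in short steps, each a Python script; the robot and the scene stay as the last script left them, time stands still between calls to the robot, and variables do not carry over. Pictures are saved under pics/ and viewed, at most 10 in all, crops included, and the job is handed in when it is done.

```bash
ls; mkdir -p pics
cat > h.py <<'E'
import numpy as np, cv2
from station import *
def ray(name,u,v):
    c=camera_info(name); K=np.array(c["intrinsics"],float); d=np.array(c["dist"],float)
    if "T" in c: T=np.array(c["T"])
    else:
        from scipy.spatial.transform import Rotation as R
        q=get_ee_rot(); W=np.eye(4); W[:3,:3]=R.from_quat([q[1],q[2],q[3],q[0]]).as_matrix(); W[:3,3]=get_tcp_pos()
        T=W@np.array(c["tool_from_camera"])
    x,y=cv2.undistortPoints(np.array([[[u,v]]],float),K,d)[0,0]
    return T[:3,3],T[:3,:3]@np.array([x,-y,-1.])
def onz(name,u,v,z):
    o,d=ray(name,u,v); return o+d*(z-o[2])/d[2]
def save(name,f): cv2.imwrite(f,read_camera(name)[:,:,::-1])
E
python3 - <<'E'
from h import *
for n in("scene","side","wrist"):
    save(n,f"pics/{n}0.png"); c=camera_info(n); print(n,{k:np.round(v,3).tolist() for k,v in c.items()})
print(get_ee_rot(),get_time())
E
```

```text
pics
scene {'intrinsics': [[400.289, 0.0, 320.132], [0.0, 400.289, 196.621], [0.0, 0.0, 1.0]], 'dist': [-0.057, 0.0, 0.0, 0.0, 0.0], 'T': [[-0.566, -0.54, 0.623, 1.237], [0.825, -0.38, 0.42, 0.412], [0.01, 0.751, 0.66, 0.718], [0.0, 0.0, 0.0, 1.0]]}
side {'intrinsics': [[431.135, 0.0, 313.52], [0.0, 431.135, 197.028], [0.0, 0.0, 1.0]], 'dist': [-0.019, 0.0, 0.0, 0.0, 0.0], 'T': [[-0.781, 0.382, -0.495, 0.193], [-0.625, -0.491, 0.607, 0.567], [-0.011, 0.783, 0.622, 0.663], [0.0, 0.0, 0.0, 1.0]]}
wrist {'intrinsics': [[290.089, 0.0, 317.343], [0.0, 290.089, 197.272], [0.0, 0.0, 1.0]], 'dist': [-0.033, 0.0, 0.0, 0.0, 0.0], 'tool_from_camera': [[0.0, 0.969, 0.246, 0.067], [1.0, -0.0, 0.001, 0.0], [0.001, 0.246, -0.969, -0.162], [0.0, 0.0, 0.0, 1.0]]}
[-4.02275209e-04  7.07110631e-01  7.07102706e-01 -3.97115693e-04] 0.15
```

View pics/scene0.png

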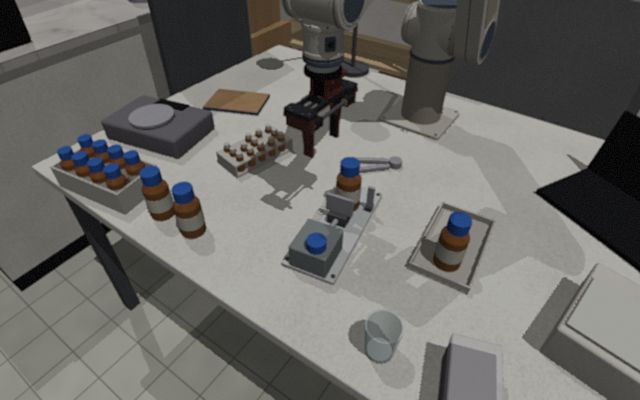

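View pics/side0.png

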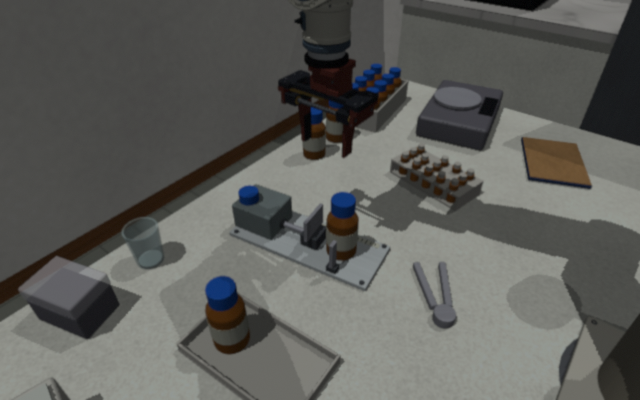

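View pics/wrist0.png

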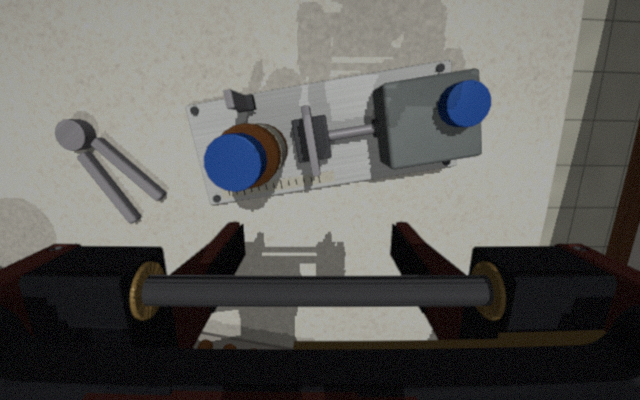

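The wrist view shows the gauge (screws at about (195,110), (217,198), (440,68), (446,162)), the bottle cap at (235,162), the paddle top from (305,107) to (315,180), and the marker near (238,98). The scene view shows the tray with corners at about (447,205), (494,240), (465,288), (410,262), and the mate cap at (459,224).

Run:
```python
from h import *
for p in[(195,110),(217,198),(440,68),(446,162)]: print("screw",onz("wrist",*p,.012).round(4))
print("bot",onz("wrist",235,162,.138).round(4))
for p in[(305,107),(315,180)]: print("pad",onz("wrist",*p,.092).round(4))
for p in[(447,205),(494,240),(465,288),(410,262)]: print("tray",onz("scene",*p,.024).round(4))
for p in[(180,348),(252,295),(340,357)]: print("tray",onz("side",*p,.024).round(4))
print("mate",onz("scene",459,219,.138).round(4),onz("side",222,288,.138).round(4))
print("botl",onz("scene",350,163,.138).round(4),onz("side",343,203,.138).round(4))
# look pose: above between bottle and tray
move_pose([.60,.16,.36],[0,.70711,.70711,0]); wait(.2)
save("wrist","pics/w1.png"); print(get_tcp_pos(),get_ee_rot(),get_time())
```

```text
screw [0.4728 0.0846 0.012 ]
screw [ 0.4911 -0.0279  0.012 ]
screw [0.7717 0.1334 0.012 ]
screw [0.7904 0.0202 0.012 ]
bot [0.5546 0.036  0.138 ]
pad [0.6126 0.0833 0.092 ]
pad [0.6222 0.0117 0.092 ]
tray [0.4193 0.2582 0.024 ]
tray [0.4725 0.397  0.024 ]
tray [0.6466 0.3863 0.024 ]
tray [0.6484 0.2594 0.024 ]
tray [0.6246 0.395  0.024 ]
tray [0.609  0.2416 0.024 ]
tray [0.4062 0.2429 0.024 ]
mate [0.5807 0.3203 0.138 ] [0.5812 0.3189 0.138 ]
botl [0.5452 0.0322 0.138 ] [0.5548 0.0335 0.138 ]
[0.59992931 0.15881292 0.35869124] [-5.23747272e-04  7.07655395e-01  7.06556905e-01 -9.52867513e-04] 1.2583
```

View pics/w1.png

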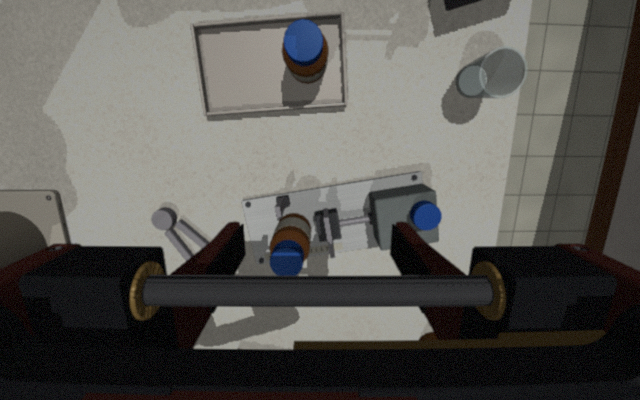

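The view shows the tray with outer corners at about (193,24), (207,117), (345,105), (341,13), with its left half free. I'll take closer top-down views of the marker and paddle, and of the tray.

Run:
```python
from h import *
for p in[(193,24),(207,117),(345,105),(341,13)]: print("tray",onz("wrist",*p,.024).round(4))
move_pose([.575,.02,.25],[0,.70711,.70711,0]); wait(.3)
np.save("pose.npy",np.r_[get_tcp_pos(),get_ee_rot()])
im=read_camera("wrist")[:,:,::-1]; cv2.imwrite("pics/w2full.png",im)
c=im[60:230,180:400]; cv2.imwrite("pics/w2.png",cv2.resize(c,None,fx=3.5,fy=3.5,interpolation=cv2.INTER_CUBIC))
h=cv2.cvtColor(im,cv2.COLOR_BGR2HSV); m=cv2.inRange(h,(105,150,60),(125,255,255))
n,l,s,ce=cv2.connectedComponentsWithStats(m)
for i in range(1,n):
    if s[i,4]>300: print(s[i],ce[i],onz("wrist",*ce[i],.138).round(4))
print(get_tcp_pos(),get_time())
```

```text
tray [0.4057 0.3789 0.024 ]
tray [0.4159 0.2379 0.024 ]
tray [0.6447 0.256  0.024 ]
tray [0.6359 0.3925 0.024 ]
[ 477  106   39   41 1231] [496.00812348 125.88870837] [0.7419 0.0875 0.138 ]
[ 271  154   50   52 1995] [295.14786967 179.7122807 ] [0.5543 0.0361 0.138 ]
[0.57542588 0.02079432 0.25054604] 2.3583
```

View pics/w2.png

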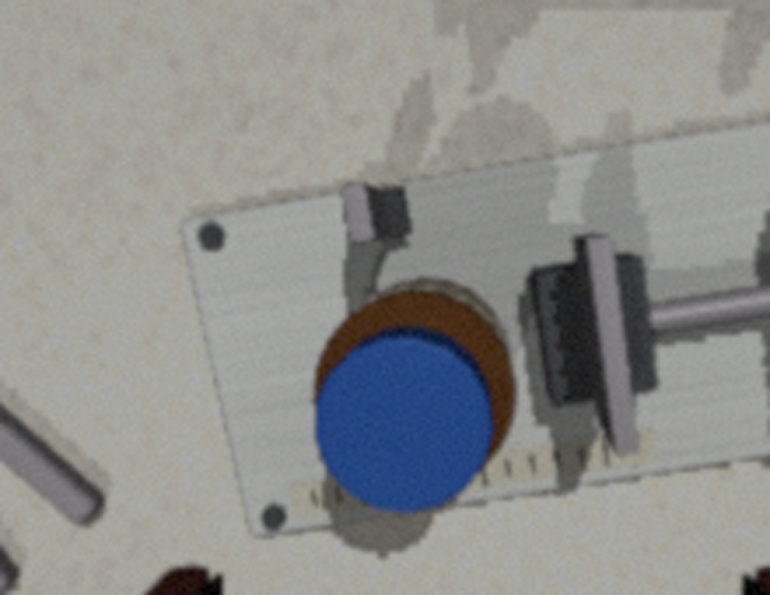

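The close view shows the marker top at crop (359,211), i.e. pixel (282.6,120.3), and the paddle top centre at crop (609,344), i.e. (354,158.3). Cap centre is (295,180). Next I move the bottle.

Run:
```python
from h import *
a=np.deg2rad(9.2); R=np.array([[np.cos(a),np.sin(a)],[-np.sin(a),np.cos(a)]])
f=lambda x,y,z:onz("wrist",180+x/3.5,60+y/3.5,z)
o=np.array([.6168,.0502])
for n,z,P in[("mark",.086,[(345,184),(362,182),(373,237),(357,240)]),("pad",.092,[(575,237),(608,235),(637,448),(614,456)]),("screw",.012,[(211,237),(273,517)])]:
    for p in P: w=f(*p,z); print(n,w.round(4),(R@(w[:2]-o)).round(4))
Q=[0,.70711,.70711,0]
b=np.array([.5543,.0357])
movel([*b,.20],Q,v=.2); movel([*b,.119],v=.1)
command_gripper(0.0); print("grip",get_grip_width(),get_finger_force(),get_tcp_pos())
movel([*b,.25],v=.15); print(get_grip_width(),get_ft_force(),get_time())
t=[.466,.312]
movel([*t,.25],v=.25); movel([*t,.135],v=.12); wait(.2)
print(movel([*t,.105],v=.03,until_force=2.5),get_tcp_pos(),get_ft_force(),get_grip_width(),get_time())
```

```text
mark [0.5336 0.1001 0.086 ] [-0.0742  0.0626]
mark [0.5389 0.1007 0.086 ] [-0.0689  0.0623]
mark [0.5419 0.0841 0.086 ] [-0.0685  0.0454]
mark [0.5369 0.0832 0.086 ] [-0.0736  0.0453]
pad [0.6046 0.0842 0.092 ] [-0.0066  0.0356]
pad [0.6147 0.0849 0.092 ] [0.0035 0.0346]
pad [0.6262 0.0179 0.092 ] [ 0.0041 -0.0334]
pad [0.6188 0.0152 0.092 ] [-0.0036 -0.0349]
screw [0.4719 0.0832 0.012 ] [-0.1378  0.0558]
screw [ 0.4904 -0.0289  0.012 ] [-0.1374 -0.0579]
grip 0.5442977828623778 30.000110864639282 [0.55442583 0.03569379 0.11906927]
0.5384479033921538 [ 0.86625207  0.43710585 -4.45549222] 5.475
True [0.4661595  0.31193239 0.11162729] [0.26837837 0.82517194 2.79359414] 0.5434872232347261 8.8333
```

Run:
```python
from h import *
command_gripper(1.0); wait(.2)
movel([.466,.312,.24],v=.2)
move_pose([.575,.03,.25],[0,.70711,.70711,0]); wait(.4)
np.save("pose.npy",np.r_[get_tcp_pos(),get_ee_rot()])
im=read_camera("wrist")[:,:,::-1]; cv2.imwrite("pics/w3full.png",im)
c=im[90:220,240:400]; cv2.imwrite("pics/w3.png",cv2.resize(c,None,fx=5,fy=4.5,interpolation=cv2.INTER_NEAREST)[:585])
cv2.imwrite("pics/s3.png",read_camera("side")[:,:,::-1]); print(get_time())
```

```text
12.2667
```

View pics/w3.png

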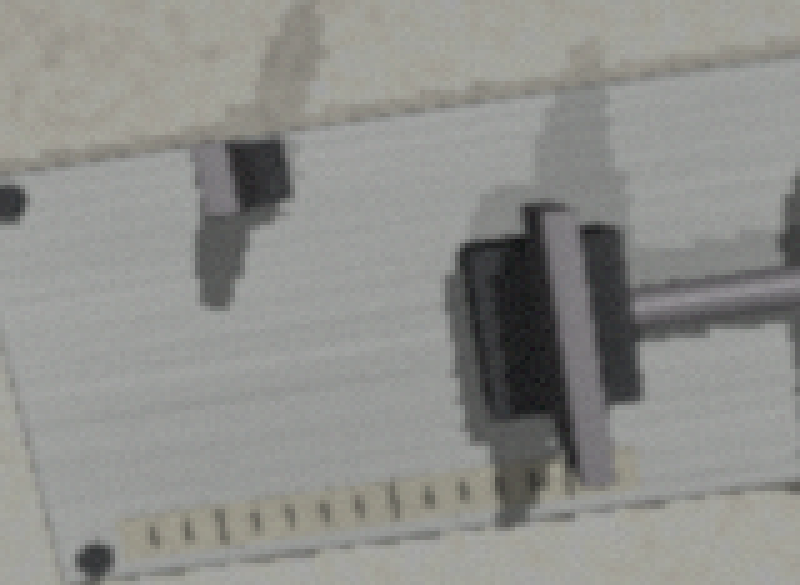

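View pics/s3.png

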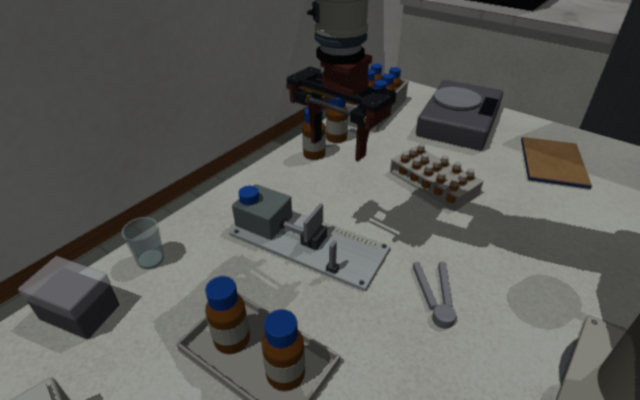

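The bottle stands upright in the free half of the tray. In the crop, the marker top corners are (195,143), (232,142), (240,210), (203,212), and the paddle top corners are (545,208), (577,207), (613,483), (583,485).

Run:
```python
from h import *
a=np.deg2rad(9.2); R=np.array([[np.cos(a),np.sin(a)],[-np.sin(a),np.cos(a)]])
o=np.array([.6168,.0502])
for n,z,P in[("mark",.086,[(195,143),(232,142),(240,210),(203,212)]),("pad",.092,[(545,208),(577,207),(613,483),(583,485)])]:
    W=np.array([onz("wrist",240+p[0]/5,90+p[1]/4.5,z) for p in P]); g=(W[:,:2]-o)@R.T
    print(n,g.round(4).tolist(),W.mean(0),g.mean(0))
a=np.deg2rad(9.2)
from scipy.spatial.transform import Rotation as Ro
for s in(0,np.pi):
    r=Ro.from_euler('z',a+s)*Ro.from_quat([.70711,.70711,0,0]); x,y,z,w=r.as_quat(); print(inverse_kinematics([.617,.05,.06],[w,x,y,z]),[w,x,y,z])
```

```text
mark [[-0.0745, 0.0624], [-0.0665, 0.0613], [-0.0677, 0.0451], [-0.0759, 0.046]] [0.53797647 0.09185037 0.086     ] [-0.07115046  0.05371699]
pad [[-0.0019, 0.0353], [0.005, 0.0344], [0.0043, -0.0348], [-0.0025, -0.0342]] [0.61796769 0.05056391 0.092     ] [0.00121085 0.00017254]
[ 6.16355436e-02  6.29119078e-01  1.72836617e+00 -4.44089210e-16
  7.84107409e-01 -9.89347476e-02] [np.float64(0.0), np.float64(0.6481199010631309), np.float64(0.7615383075367368), np.float64(0.0)]
None [np.float64(-0.0), np.float64(-0.7615383075367367), np.float64(0.648119901063131), np.float64(0.0)]
```

```bash
cat > g.py <<'E'
from h import *
Q=[0,.6481199,.7615383,0]; ux=np.array([np.cos(np.deg2rad(9.2)),np.sin(np.deg2rad(9.2))]); P=np.array([.6180,.0506]); Z=.058
E
python3 - <<'E'
from g import *
move_pose([*P,.16],Q); wait(.2); movel([*P,Z],v=.1); f0=get_ft_force(); print(f0,get_tcp_pos())
command_gripper(0.0); wait(.2)
print("grip",get_grip_width(),get_finger_force(),get_tcp_pos(),get_ft_force()-f0,get_time())
movel([*(P-.0724*ux),Z],v=.03); wait(.2)
print(get_tcp_pos(),(get_tcp_pos()[:2]-P)@ux,get_ft_force()-f0,get_grip_width(),get_time())
cs=[]
for n,(x,y) in{"side":(270,190),"scene":(290,160)}.items():
    im=read_camera(n)[:,:,::-1]; cs.append(cv2.resize(im[y:y+100,x:x+100],(400,400),interpolation=cv2.INTER_CUBIC))
cv2.imwrite("pics/al.png",np.hstack(cs)); print(get_time())
E
```

```text
[ 0.49638751 -0.47824044 -0.05898969] [0.6185612  0.05064672 0.05864026]
grip 0.08901536906850074 30.000035762786865 [0.61733352 0.05049511 0.05793504] [-6.81815902 -0.83585085  3.87278964] 15.525
[0.54765712 0.03898184 0.05798466] -0.07129553747064883 [  8.80858475   1.07701033 -12.18771218] 0.09176944478652169 18.2917
18.3917
```

View pics/al.png

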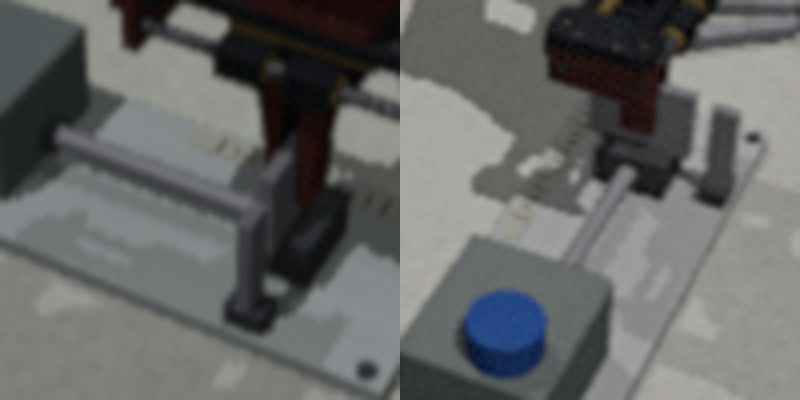

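The side and scene crops show the paddle beside the marker, nearly in line, but TCP feedback says about 1.8 mm short. I'll correct that and check with the wrist camera, which now sits right above the marker.

Run:
```python
from g import *
movel([*(P-.0742*ux),Z],v=.02); wait(.3)
print((get_tcp_pos()[:2]-P)@ux,get_time())
np.save("pose2.npy",np.r_[get_tcp_pos(),get_ee_rot()])
im=read_camera("wrist")[:,:,::-1]; cv2.imwrite("pics/w4full.png",im)
cv2.imwrite("pics/w4.png",cv2.resize(im[60:260,220:420],(600,600),interpolation=cv2.INTER_CUBIC))
```

```text
-0.07312282403919491 18.9417
```

View pics/w4.png

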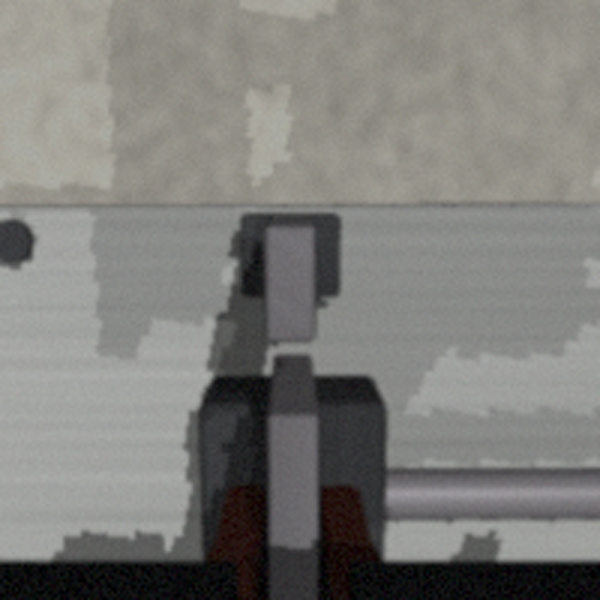

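The wrist view shows the marker top spanning columns 267–316 and the paddle top 269–319, which puts the paddle within about 0.4 mm of in line. I'll hold it there, then ease the slide home.

Run:
```python
from g import *
wait(1.6)
movel([*(P-.005*ux),Z],v=.03); wait(.2)
x=lambda:(get_tcp_pos()[:2]-P)@ux
print(x(),get_ft_force())
print(movel([*(P+.004*ux),Z],v=.008,until_force=7),x(),get_ft_force(),get_time())
command_gripper(0.5); wait(.2); print(get_grip_width(),x(),get_ft_force())
movel([*get_tcp_pos()[:2],.2],v=.12)
move_pose([.575,.03,.25],[0,.70711,.70711,0]); wait(.4)
im=read_camera("wrist")[:,:,::-1]; c=im[90:220,240:400]
cv2.imwrite("pics/w5.png",np.hstack([cv2.resize(c,(400,325)),cv2.resize(cv2.imread("pics/w3full.png")[90:220,240:400],(400,325))]))
print(get_time())
```

```text
-0.0051056866848534915 [ 3.0534924  -0.50188228 -4.3349466 ]
True -0.0007105535805641235 [-1.29025954  0.44439266  6.66936996] 23.95
0.5018773472226484 -0.00139314161735568 [ 0.12883919  0.04926774 -0.4045969 ]
27.05
```

View pics/w5.png

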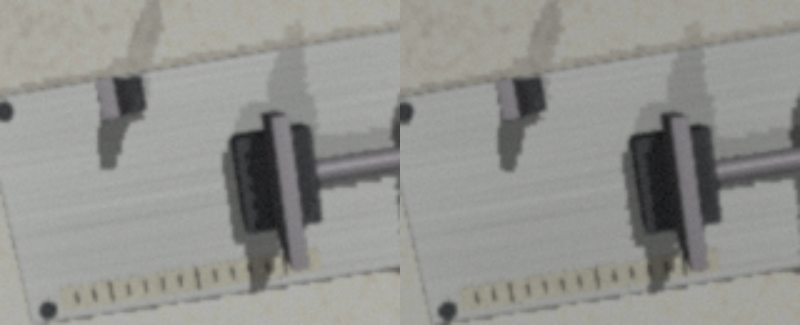

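The slide is back home: the paddle sits at the same place as before, with its top edge at about (283,190) in the left crop and (684,190) in the right. The arm is clear, so I'm handing in.

```bash
python3 -c "
from station import *
print(job_done())"
```

```text
the job is handed in; nothing more can be done
None
```

The job is handed in at about 27 s of the 58 s allowed: the bottle stands upright in the tray, and the slide was drawn to within about 0.4 mm of the marker, held over a second, and eased fully home.

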